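Turn the hung lantern round onto the other fold-down hook

ROBOT

A 6-joint arm with a two-finger parallel gripper is mounted at the origin on the work surface. World frame = base frame: x ahead of the robot, y to its left, z up, the work surface at z = 0. Lengths are in m, angles in rad, forces in N, time in s.
With the tool pointing down it reaches from about 0.325 to 0.925 m from the base axis. Payload 3.1 kg.
Tool frame: the origin (TCP) lies midway between the tips of the shut fingers; the grasp point (between the pads) lies 19 mm behind it; z points along the fingers, y is the line along which they close (so a half turn about z gives the same grasp; the last joint's range is limited). The gripper opens to 85 mm and grips with 20 to 120 N. Pads are 22 mm wide; open, the fingers measure 114 mm over their backs; the gripper's body (76 mm by 85 mm) begins 54 mm behind the grasp point. The pads swing forward as they close: fully open they stand 13 mm farther back than shut.
Start: joints at [-1.34, 0.217, 1.613, -0, 1.311, -0.112], TCP at [0.21, -0.589, 0.231] pointing down, gripper open.
Joint ranges: [-2.75, 2.75], [-0.78, 2.1], [0.31, 2.55], [-1.13, 4.27], [0.13, 2.63], [-2.58, 2.58]. Speed limits (rad/s): [2.79, 2.79, 3.14, 3.14, 3.14, 3.14].

INTERFACE

Orientations are given as [roll, pitch, yaw] about the fixed x, y, z axes, in that order (R = Rz(yaw) Ry(pitch) Rx(roll)).
In Python, from cell import * gives the robot as it stands.
- The arm moves only by the shell command python3 -m pendant 'ROWS' [FORCE]. ROWS is text: rows parted by semicolons, each of 7 numbers parted by spaces: the shift along the world's x, y, z in m, then the turn, a rotation vector about the world's x, y, z in degrees, then the opening in per cent of the stroke, from 0 (shut) to 100 (fully open). A call has 1 to 10 rows; each row is the pose to reach, as a shift and turn from the pose commanded when the call began; what a row does not reach only later rows make up. A row lasts 1/12 s, in which the tool goes at most 41.7 mm and 7.16 degrees, less where a joint would pass 70% of its speed; a pose out of reach is approached as far as the arm can. A call with a gripper value outside its range is refused whole. The fingers move at their own pace and stop on an object; FORCE is the grip in N (left out, the last holds). Time passes only in rows, so rows that repeat a pose let the fingers close. It gives the time, the measured TCP pose, the force, the opening and the grip force at its end, in the units of the state.
- read_state(): the state, without advancing time (a new reading comes with each control period).
- get_image(name): name is "scene" or "top" or "wrist"; returns the picture (400x640x3 uint8, red, green, blue); there is no depth.
- get_calibration(name): a dict with "fx", "fy", "cx", "cy" (pixels), "dist_coeffs" ([k1, k2, p1, p2, k3] as OpenCV has them; the pictures are not rectified), "world_to_cam" (4x4, takes a point from world to camera coordinates). Camera axes: x right, y up, looking along -z (the intrinsics and any distortion apply to the point x, -y, -z); pixel columns grow to the right and rows downward; lengths in m; the calibration is good to about 2 mm. A picture is of the moment at which its call begins: read the wrist's pose just before it. get_calibration takes no time and is no camera call; for the wrist camera it gives the pose at the moment of the call.
- hand_in(): hands the job in; it is judged then, once.
The state is a dict: "t": time; "joint_positions": joint angles; "dq": joint speeds; "effort": joint torques, N m; "eef_pos": TCP position; "tool_rot": TCP orientation; "force": force on the tool from outside, world axes, zero at the start; "wrist_torque": the same for the moment, N m; "finger_gap": finger opening in m; "grip_force": force on a finger pad.
Only numpy, scipy, OpenCV 4.12 (cv2) and the standard library are available. Lean on these libraries where they do the work, as an engineer would, in place of code of your own. Each camera call takes 0.05 s, during which the arm holds its last target. There are 200 camera calls.

TASK

The lantern hangs on one of the two fold-down hooks the wrong way round, with its switch towards the panel. Take it down, stand it wholly on the trivet and let go of it there; then hang it by its handle on the other hook, folded down to receive it, with the switch facing away from the panel into the room. Fold the emptied hook up flat against its panel again, as far as it goes; treat the lantern gently without tipping it over, and leave the bowl, the tin and the scoop where they are.

Things in the scene. Friction and masses are not known exactly. Their poses are not given: they have to be found in the camera images.
- lantern_center (a point): Lantern, 168 mm tall, 0.2 to 0.4 kg: grey round base (68 dia x 28 mm), clear globe (55 dia), grey cap (66 dia, top at 98 mm), rigid steel arch handle on top. This point is on its axis, 84 mm above its underside (half-way up). Axes: z up, -x its front with the toggle switch, y the width of the handle. Starts hung on hook_a, switch to the panel.
- lantern_bar (a point): Middle of the underside of the handle's flat top bar, 160 mm above the lantern's underside, on its axis. Handle legs: flat, upright, at y = +-25 mm, 56 mm over their outer faces, 12 mm deep (x), 98 to 160 mm up; bar 8 mm thick. Opening 44 wide, 62 high, running along x. The legs can be pinched from outside, from above. Hung, the bar rests on the hook's upper face.
- lantern_switch (a point): Tip of the toggle switch on a black plate on the front (-x) of the lantern's base, 45 mm from its axis, 16 mm above its underside.
- panel_a: Fixed upright birch plywood panel, 130 wide x 18 thick x 250 mm tall, with hook_a. Origin under its middle, on the table; -x points out of its hook face (into the room), y along its width, z up; hook face at x = -9 mm. Two like panels stand side by side on the table's left, hooks towards its middle; either may be the nearer.
- panel_b: The other panel, the same, carrying hook_b, which starts empty and folded up (or nearly).
- panel_a_hinge (a point): Hinge of hook_a: 21 mm in front of the panel's middle (x = -21 mm), 220 mm above the table; axes as the panel's. The hinge pin runs along y.
- panel_b_hinge (a point): Hinge of hook_b, placed likewise on panel_b.
- hook_a (a joint): Angle (rad): 0 = folded up flat, upright; 1.55 = folded down level, out along the panel's -x, at its stop. Flat steel bar 12 wide (y), 8 thick, 95 mm long from the hinge; its tip lip rises 7 mm above the upper face. Folded it stands 65 mm above the panel. Stays where left (0.8 N at the tip moves it); pinched by its sides it turns between the fingers as it is led in an arc. Starts at 1.55.
- hook_b (a joint): Angle of hook_b, the same hook on panel_b. Starts between 0 and 0.25.
- hook_a_pinch (a point): Point on hook_a's centre line 75 mm from its hinge.
- hook_b_pinch (a point): Point on hook_b's centre line 75 mm from its hinge.
- trivet: Fixed round black silicone trivet, 150 dia x 8 mm thick, flat on the table. Origin at the centre of its underside.
- ramen_bowl: White ceramic bowl, 160 dia x 72 mm, bystander. Origin at the centre of its underside.
- bento_tin: Shut steel bento tin with two latches, 174 x 104 x 54 mm, bystander. Origin at the centre of its underside.
- rice_scoop: White plastic rice scoop lying flat, 200 x 68 x 8 mm, bystander. Origin on its underside, near its middle; long along x.
Mind the look-alikes: they are no part of the job. Several things look just like the trivet: the one meant starts farthest to the robot's left. Leave any purple look-alike of the part that bears lantern_center alone.

How it is judged:
By the outcome, as a careful person would: the job done as asked, in the order asked, and still so for the second after the job is handed in, with the robot touching nothing.
It also fails if it takes over 72 s, if anything falls off the work surface, if the arm or the gripper's body presses on something with over 40 N, if the wrist force passes 120 N, or if a joint passes its speed limit or range.

## Working session

There is one attempt and no reset: what is moved stays moved. The work goes in short steps, Python scripts to look and compute and a shell command to move; the robot and the scene stay as the last step left them, time stands still between calls to the robot, and variables do not carry over. Pictures are saved under pics/ and viewed, at most 10 in all, crops included, and the job is handed in when it is done.

```bash
mkdir -p pics; ls
cat > h.py <<'E'
from cell import *
import numpy as np, cv2
def K(c): return np.array([[c['fx'],0,c['cx']],[0,c['fy'],c['cy']],[0,0,1.]]),np.array(c['dist_coeffs'],float)
def ray(c,uv):
    k,d=K(c); p=cv2.undistortPoints(np.array([[uv]],float),k,d)[0,0]
    T=np.array(c['world_to_cam']); R=T[:3,:3]; o=-R.T@T[:3,3]
    v=R.T@np.array([p[0],-p[1],-1.]); return o,v/np.linalg.norm(v)
def onz(c,uv,z):
    o,v=ray(c,uv); return o+v*(z-o[2])/v[2]
def proj(c,P):
    k,d=K(c); T=np.array(c['world_to_cam']); q=T[:3,:3]@np.array(P,float)+T[:3,3]
    return cv2.projectPoints(np.array([[q[0],-q[1],-q[2]]]),np.zeros(3),np.zeros(3),k,d)[0].ravel()
def two(c1,a,c2,b):
    o1,v1=ray(c1,a);o2,v2=ray(c2,b)
    s=np.linalg.lstsq(np.stack([v1,-v2],1),o2-o1,rcond=None)[0]
    p,q=o1+v1*s[0],o2+v2*s[1]; return (p+q)/2,np.linalg.norm(p-q)
def snap(n,f):
    c=get_calibration(n); im=get_image(n); cv2.imwrite('pics/'+f,im[:,:,::-1]); np.save('pics/'+f+'.npy',im); return c,im
E
python3 - <<'E'
from h import *
for n in('scene','top','wrist'):
    c,im=snap(n,n+'0.png'); T=np.array(c['world_to_cam']); print(n,-T[:3,:3].T@T[:3,3],T[:3,:3].round(2).tolist())
a=cv2.imread('pics/scene0.png');b=cv2.imread('pics/top0.png')
print(read_state())
E
```

```text
pics
scene [1.14696244 0.31049463 1.01611789] [[-0.57, 0.82, 0.01], [-0.61, -0.44, 0.66], [0.54, 0.37, 0.75]]
top [ 0.35293447 -0.10824335  1.74181078] [[0.02, -1.0, -0.0], [0.99, 0.02, 0.14], [-0.14, -0.01, 0.99]]
wrist [ 0.28651772 -0.5600762   0.37363638] [[0.34, -0.94, -0.0], [0.89, 0.32, -0.31], [0.3, 0.1, 0.95]]
{'t': 0.15, 'joint_positions': array([-1.34018919e+00,  2.17616565e-01,  1.61459306e+00,  1.48382083e-06,
        1.31130968e+00, -1.12186270e-01]), 'dq': array([-0.0017475 , -0.0031042 , -0.00403142, -0.00030706, -0.00042892,
       -0.00041756]), 'effort': array([-7.34769637e-04, -3.97454381e+01, -3.04415202e+01, -2.13336748e-04,
        5.88840834e-03,  1.29398512e-05]), 'eef_pos': array([ 0.20995711, -0.58800127,  0.23023173]), 'tool_rot': array([-3.13967827e+00, -2.17115158e-04,  3.42792819e-01]), 'force': array([-0.3426394 , -1.17247665,  0.13332837]), 'wrist_torque': array([ 0.05187992, -0.01071698, -0.01325304]), 'grip_force': 0.0, 'finger_gap': 0.08546572868690093}
```

View pics/scene0.png

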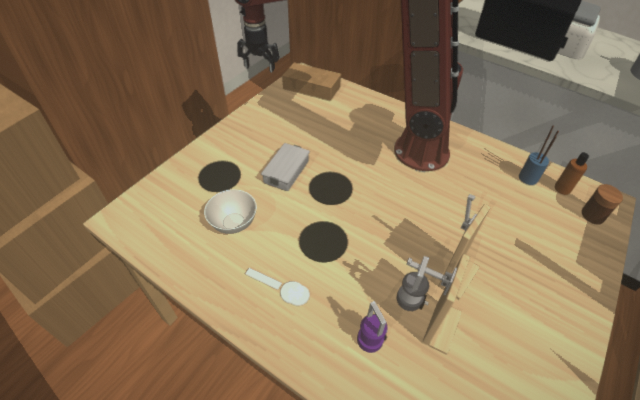

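View pics/top0.png

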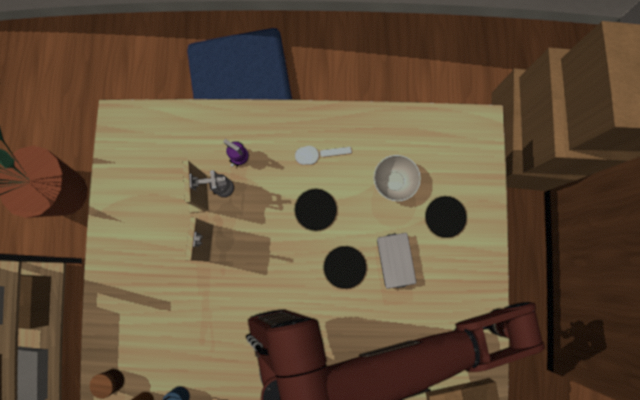

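The top view shows trivet look-alikes at (316,210), (345,267) and (446,216). The image's left is the robot's left, so (316,210) is the one meant. The grey lantern at (222,185) hangs on the farther panel, the purple look-alike is at (237,152), and the empty hook is at (196,239). I'll confirm this in one enlarged crop.

Run:
```python
from h import *
a=cv2.imread('pics/top0.png')[130:270,170:350];b=cv2.imread('pics/scene0.png')[185:355,320:500]
A=cv2.resize(a,None,fx=4.4,fy=4.4,interpolation=2)[:, :400] if 0 else cv2.resize(a[:, :90],None,fx=4.28,fy=4.28,interpolation=2)
B=cv2.resize(b,None,fx=2.2*1.0,fy=2.2,interpolation=2)
H=600;A=cv2.resize(a[:, :90],(385,599));B=cv2.resize(b[:, :],(415,392));o=np.zeros((600,800,3),np.uint8);o[:599,:385]=A;o[:392,385:]=B
cv2.imwrite('pics/crop1.png',o)
ct=get_calibration('top')
im=np.load('pics/top0.png.npy')
m=((im.max(2)<45)).astype(np.uint8)
n,l,s,ce=cv2.connectedComponentsWithStats(m)
for i in range(1,n):
    if 800<s[i,4]<2500: print(s[i],ce[i].round(1),onz(ct,ce[i],.008).round(4), onz(ct,(s[i,0],ce[i,1]),.008)[1]-onz(ct,(s[i,0]+s[i,2],ce[i,1]),.008)[1])
```

```text
[  44  160   43   55 1090] [ 69.4 192.1] [0.5953 0.8231 0.008 ] 0.17235034900601676
[ 296  190   40   40 1281] [315.4 209.4] [ 0.5509 -0.0736  0.008 ] 0.1384719125855014
[ 426  197   40   40 1253] [445.6 216.5] [ 0.5336 -0.5269  0.008 ] 0.14179336113619073
[ 325  247   41   41 1335] [344.7 267. ] [ 0.3545 -0.1776  0.008 ] 0.14011811819800454
[ 31 277  19  51 842] [ 39.8 301. ] [0.1982 0.9117 0.008 ] 0.07702306254918123
[ 250  310  233   90 2176] [346.  341.9] [ 0.1017 -0.1859  0.008 ] 0.7961230205957264
```

View pics/crop1.png

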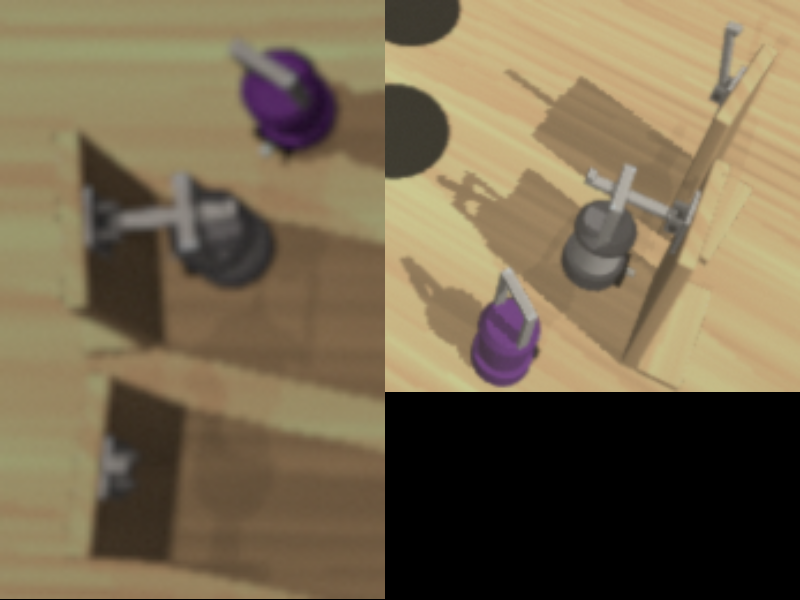

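The crop confirms that the grey lantern is on panel A (the farther one), its handle bar across the hook and its switch towards the panel. Hook B, on the nearer panel, is folded nearly up, and the purple lantern stands apart. Now to compute poses.

Run:
```python
from h import *
ct=get_calibration('top');cs=get_calibration('scene')
t=lambda u,v:(170+u/4.278,130+v/4.279)
s=lambda u,v:(320+(u-385)/2.306,185+v/2.306)
for n,p,q in(('A',(80,133),(88,318)),('B',(108,376),(92,556))):
    a=onz(ct,t(*p),.25);b=onz(ct,t(*q),.25);d=a-b;m=(a+b)/2
    nrm=np.array([d[1],-d[0]])/np.linalg.norm(d); nrm*= -np.sign(nrm[1])
    print(n,a.round(3),b.round(3),'w',np.linalg.norm(d),'out',nrm.round(3),'yaw of panel(-x=out)',np.arctan2(-nrm[1],-nrm[0]),'hinge',(m[:2]+.012*nrm).round(4))
print('bar',two(ct,t(187,178),cs,s(628,172)),two(ct,t(187,246),cs,s(612,222)),'mid',two(ct,t(187,212),cs,s(620,195)))
print('purple bar',two(ct,t(268,68),cs,s(515,295)))
print('B tip',cs and two(ct,t(122,462),cs,s(733,30)),'root',two(ct,t(108,467),cs,s(722,97)))
print('lantern base', onz(cs,s(597,265),.09),onz(ct,t(228,240),.09))
```

```text
A [0.664 0.312 0.25 ] [0.531 0.299 0.25 ] w 0.1336514340609572 out [ 0.102 -0.995] yaw of panel(-x=out) 1.6727778160828246 hinge [0.5989 0.2937]
B [0.491 0.282 0.25 ] [0.365 0.288 0.25 ] w 0.12611285238512 out [-0.042 -0.999] yaw of panel(-x=out) 1.5284756985299532 hinge [0.427  0.2729]
bar (array([0.62585459, 0.23483198, 0.27356317]), np.float64(0.015270616458724654)) (array([0.60078795, 0.24787505, 0.15126458]), np.float64(0.01018674354741312)) mid (array([0.61319003, 0.24031288, 0.2177933 ]), np.float64(0.0029118290439004353))
purple bar (array([0.73603633, 0.19835793, 0.15383759]), np.float64(0.002855392309847215))
B tip (array([0.42651666, 0.25864153, 0.30665184]), np.float64(0.0074930637840594115)) root (array([0.42961195, 0.28470508, 0.21363554]), np.float64(0.007722382603810392))
lantern base [0.62269496 0.24837478 0.09      ] [0.61386335 0.23439321 0.09      ]
```

```bash
R="0.12 0.37 0.17 0 0 35 100"; python3 -m pendant '0.04 0.1 0.17 0 0 10 100;0.12 0.37 0.17 0 0 35 100;0.12 0.37 0.17 0 0 35 100;0.12 0.37 0.17 0 0 35 100;0.12 0.37 0.17 0 0 35 100;0.12 0.37 0.17 0 0 35 100;0.12 0.37 0.17 0 0 35 100;0.12 0.37 0.17 0 0 35 100;0.12 0.37 0.17 0 0 35 100;0.12 0.37 0.17 0 0 35 100'
python3 -m pendant '0.2 0.4 0 0 0 38 100;0.2 0.4 0 0 0 38 100;0.2 0.4 0 0 0 38 100;0.2 0.4 0 0 0 38 100;0.2 0.4 0 0 0 38 100;0.2 0.4 0 0 0 38 100;0.2 0.4 0 0 0 38 100;0.2 0.4 0 0 0 38 100;0.2 0.4 0 0 0 38 100;0.2 0.4 0 0 0 38 100'
```

```text
t: 0.98
eef_pos: [0.3255, -0.2307, 0.3963]
tool_rot: [3.141, -0.0, 0.953]
force: [0.8, 0.0, 0.2]
finger_gap: 0.0852
grip_force: 0.0
t: 1.82
eef_pos: [0.5122, 0.1422, 0.3955]
tool_rot: [-3.141, 0.0, 1.618]
force: [1.1, -1.0, 0.2]
finger_gap: 0.0853
grip_force: 0.0
```

```bash
python3 -m pendant '0.018 0.03 0 0 0 0 100;0.018 0.03 0 0 0 0 100;0.018 0.03 0 0 0 0 100'
python3 - <<'E'
from h import *
import pickle
c,im=snap('wrist','w1.png'); pickle.dump(c,open('w1.pkl','wb'));print(read_state()['eef_pos'])
E
```

```text
t: 2.07
eef_pos: [0.5299, 0.1713, 0.3944]
tool_rot: [-3.139, 0.001, 1.62]
force: [-0.4, -0.0, 0.1]
finger_gap: 0.0851
grip_force: 0.0
[0.5295873  0.17015113 0.39493847]
```

View pics/w1.png

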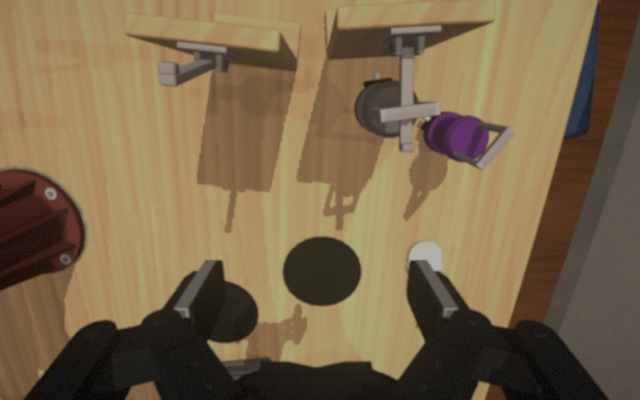

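The wrist view shows hook A from (407,48) to (407,150) with the handle bar (382,114)-(439,108) across it. Hook B stands up, its tip at (168,72). The trivet is at (322,270).

Run:
```python
from h import *
import pickle
c=pickle.load(open('w1.pkl','rb'));cs=get_calibration('scene');ct=get_calibration('top')
a=onz(c,(382,113),.232);b=onz(c,(438,107),.232);print('bar',a,b,(a+b)/2,np.linalg.norm(a-b),np.arctan2((b-a)[1],(b-a)[0]))
r=onz(c,(407,56),.224);t=onz(c,(407,148),.229);print('hookA',r,t,np.linalg.norm(r-t),np.arctan2((r-t)[1],(r-t)[0]))
print('trivet',onz(c,(322,270),.008))
for n,p,q in(('A',(328,28),(494,22)),('B',(128,36),(278,50))):
    p=onz(c,p,.25);q=onz(c,q,.25);print(n,p,q,np.linalg.norm(p-q),np.arctan2((q-p)[1],(q-p)[0]),(p+q)/2)
print('Btip',onz(c,(169,72),.312),'root',onz(c,(215,62),.22))
s=lambda u,v:(320+(u-385)/2.306,185+v/2.306)
print('Btip2',two(c,(169,70),cs,s(733,30)),two(c,(215,62),cs,s(722,97)))
print('base',onz(c,(385,108),.15))
```

```text
bar [0.58817444 0.23815503 0.232     ] [0.63966627 0.24639991 0.232     ] [0.61392035 0.24227747 0.232     ] 0.052147742362848616 0.158772324931814
hookA [0.60712311 0.28929565 0.224     ] [0.61673795 0.20644076 0.229     ] 0.08356062057807631 1.6863239319154213
trivet [ 0.55276546 -0.06490226  0.008     ]
A [0.53337565 0.30401286 0.25      ] [0.66883816 0.31673306 0.25      ] 0.1360584302523463 0.09362742415622377 [0.6011069  0.31037296 0.25      ]
B [0.36800553 0.29193163 0.25      ] [0.49300151 0.28548395 0.25      ] 0.1251621579403547 -0.051537475458623576 [0.43050352 0.28870779 0.25      ]
Btip [0.42752152 0.26224727 0.312     ] root [0.43125296 0.27615661 0.22      ]
Btip2 (array([0.42628972, 0.26293199, 0.30852381]), np.float64(0.0014926691400148162)) (array([0.42731318, 0.27898764, 0.20826308]), np.float64(0.004045568016051753))
base [0.60768656 0.23992469 0.15      ]
```

```bash
python3 -m pendant '0.03 0.025 0 0 0 4.6 100;0.06 0.05 0 0 0 4.6 100;0.084 0.07 -0.02 0 0 4.6 100;0.084 0.07 -0.06 0 0 4.6 100;0.084 0.07 -0.1 0 0 4.6 100;0.084 0.07 -0.11 0 0 4.6 100;0.084 0.07 -0.11 0 0 4.6 100'
python3 - <<'E'
from h import *
import pickle
print(read_state()['eef_pos'])
c,im=snap('wrist','w2.png'); pickle.dump(c,open('w2.pkl','wb'))
E
```

```text
t: 2.7
eef_pos: [0.6109, 0.2376, 0.2806]
tool_rot: [-3.131, 0.002, 1.695]
force: [0.3, 0.2, 0.3]
finger_gap: 0.0855
grip_force: 0.0
[0.61090318 0.2376279  0.28056994]
```

View pics/w2.png

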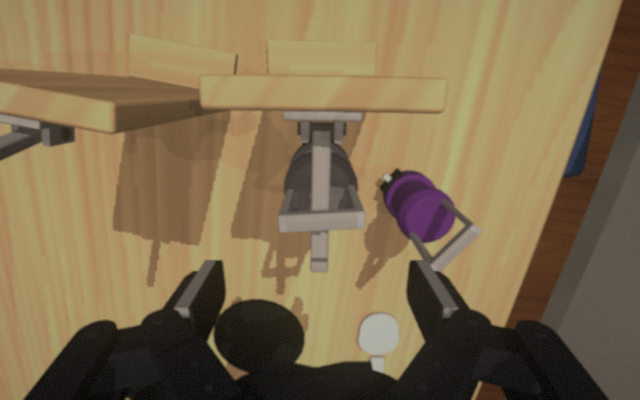

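The handle bar runs (279,221)-(364,218), square to the hook, with the fingers either side of it; the panel is nearly parallel to the pads.

Run:
```python
from h import *
import pickle
c=pickle.load(open('w2.pkl','rb'))
a=onz(c,(279.5,220),.232);b=onz(c,(363.5,217),.232);print('bar',(a+b)/2,np.linalg.norm(a-b),np.arctan2((b-a)[1],(b-a)[0]))
r=onz(c,(321,130),.224);t=onz(c,(319,268),.229);print('hookA',r,t,np.linalg.norm(r-t),np.arctan2((r-t)[1],(r-t)[0])-1.5708)
p=onz(c,(201,108),.25);q=onz(c,(445,109),.25);print(p,q,np.linalg.norm(p-q),np.arctan2((q-p)[1],(q-p)[0]),(p+q)/2)
print(proj(c,read_state()['eef_pos']))
```

```text
bar [0.61373607 0.24248225 0.232     ] 0.0543590918888101 0.16572893101938277
hookA [0.60641282 0.29745377 0.224     ] [0.61705672 0.20433078 0.229     ] 0.09386257640353973 0.11380186064047293
[0.54133487 0.30403252 0.25      ] [0.66929714 0.31954284 0.25      ] 0.12889884956139916 0.12062166964089538 [0.605316   0.31178768 0.25      ]
[319.31908409 266.09602589]
```

```bash
python3 -m pendant '0.001 0.002 -0.03 0 0 1.5 100;0.001 0.002 -0.06 0 0 1.5 100;0.001 0.002 -0.085 0 0 1.5 100;0.001 0.002 -0.097 0 0 1.5 100;0.001 0.002 -0.097 0 0 1.5 100;0.001 0.002 -0.097 0 0 1.5 100'; python3 -m pendant '0 0 0 0 0 0 70;0 0 0 0 0 0 60;0 0 0 0 0 0 50;0 0 0 0 0 0 50;0 0 0 0 0 0 50;0 0 0 0 0 0 50' 40
```

```text
t: 3.25
eef_pos: [0.6162, 0.2419, 0.1916]
tool_rot: [3.138, -0.0, 1.723]
force: [0.2, 0.1, 0.1]
finger_gap: 0.0856
grip_force: 0.0
t: 3.75
eef_pos: [0.616, 0.2424, 0.1921]
tool_rot: [3.138, -0.0, 1.724]
force: [-2.3, -1.4, 6.3]
finger_gap: 0.0555
grip_force: 44.0
```

```bash
python3 -m pendant '0 0 0.006 0 0 0 50;0 0 0.015 0 0 0 50;0 0 0.025 0 0 0 50;0 0 0.028 0 0 0 50;0 0 0.028 0 0 0 50'; python3 -m pendant '0.001 -0.01 0 0 0 0 50;0.003 -0.025 0 0 0 0 50;0.006 -0.05 0 0 0 0 50;0.009 -0.075 0 0 0 0 50;0.012 -0.1 0 0 0 0 50;0.013 -0.11 0.01 0 0 0 50;0.013 -0.115 0.02 0 0 0 50;0.013 -0.115 0.02 0 0 0 50'
```

```text
t: 4.17
eef_pos: [0.6161, 0.2423, 0.2189]
tool_rot: [3.138, -0.0, 1.723]
force: [-0.2, 0.1, -3.5]
finger_gap: 0.0558
grip_force: 43.3
t: 4.83
eef_pos: [0.6296, 0.1254, 0.24]
tool_rot: [3.137, 0.0, 1.721]
force: [0.6, -0.4, -2.2]
finger_gap: 0.0552
grip_force: 43.6
```

```bash
python3 -m pendant '-0.006 -0.012 0 0 0 4 50;-0.015 -0.035 0 0 0 11 50;-0.024 -0.06 0 0 0 18 50;-0.033 -0.085 0 0 0 25 50;-0.042 -0.11 0 0 0 32 50;-0.051 -0.135 0 0 0 39 50;-0.06 -0.16 0 0 0 46 50;-0.069 -0.18 0 0 0 53 50;-0.075 -0.192 0 0 0 60 50;-0.077 -0.195 0 0 0 66 50'; python3 -m pendant '0 0 0 0 0 5 50;0 0 -0.02 0 0 8 50;0 0 -0.045 0 0 8 50;0 0 -0.07 0 0 8 50;0 0 -0.085 0 0 8 50;0 0 -0.09 0 0 8 50;0 0 -0.09 0 0 8 50;0 0 -0.09 0 0 8 50'
```

```text
t: 5.67
eef_pos: [0.5504, -0.0692, 0.2375]
tool_rot: [-3.141, 0.001, 2.88]
force: [0.3, 0.7, -3.6]
finger_gap: 0.0555
grip_force: 44.1
t: 6.33
eef_pos: [0.5518, -0.0676, 0.1478]
tool_rot: [3.141, 0.002, 3.016]
force: [0.1, 0.1, -3.4]
finger_gap: 0.0554
grip_force: 44.0
```

```bash
python3 -m pendant '0 0 -0.003 0 0 0 50;0 0 -0.006 0 0 0 50;0 0 -0.009 0 0 0 50;0 0 -0.009 0 0 0 50'
python3 - <<'E'
from h import *
c,im=snap('scene','s2.png')
cv2.imwrite('pics/s2c.png',cv2.resize(im[130:290,240:440,::-1],None,fx=3,fy=3))
E
```

```text
t: 6.67
eef_pos: [0.5508, -0.068, 0.1378]
tool_rot: [3.142, -0.0, 3.015]
force: [-0.6, 0.5, -4.1]
finger_gap: 0.0557
grip_force: 44.1
```

View pics/s2c.png

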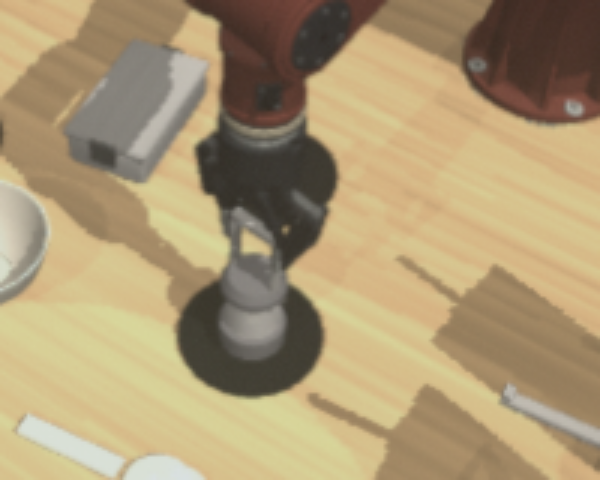

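The lantern is upright over the middle of the trivet (crop (250,340)), just above it. I'll lower it until it touches.

```bash
python3 -m pendant '0 0 -0.001 0 0 0 50;0 0 -0.002 0 0 0 50;0 0 -0.002 0 0 0 50'; python3 -m pendant '0 0 -0.001 0 0 0 50;0 0 -0.002 0 0 0 50;0 0 -0.002 0 0 0 50'
```

```text
t: 6.97
eef_pos: [0.5509, -0.068, 0.1357]
tool_rot: [-3.142, -0.0, 3.015]
force: [0.4, -0.5, -3.6]
finger_gap: 0.0555
grip_force: 44.1
t: 7.22
eef_pos: [0.5517, -0.0682, 0.1355]
tool_rot: [-3.141, 0.001, 3.015]
force: [-1.2, 0.8, 3.9]
finger_gap: 0.0553
grip_force: 44.9
```

```bash
python3 -m pendant '0 0 0.001 0 0 0 60;0 0 0.001 0 0 0 75;0 0 0.001 0 0 0 90;0 0 0.001 0 0 0 100;0 0 0.001 0 0 0 100;0 0 0.001 0 0 0 100'; python3 -m pendant '0 0 0.02 0 0 0 100;0 0 0.05 0 0 0 100;0 0 0.09 0 0 0 100;0 0 0.13 0 0 0 100;0 0 0.17 0 0 0 100;0 0 0.21 0 0 0 100;0 0 0.25 0 0 0 100;0 0 0.25 0 0 0 100;0 0 0.25 0 0 0 100'
```

```text
t: 7.72
eef_pos: [0.551, -0.0681, 0.1348]
tool_rot: [-3.142, 0.0, 3.015]
force: [-0.2, -0.3, -0.7]
finger_gap: 0.0853
grip_force: 0.0
t: 8.47
eef_pos: [0.5526, -0.0684, 0.3893]
tool_rot: [-3.141, 0.008, 3.015]
force: [0.0, -0.4, -0.7]
finger_gap: 0.0856
grip_force: 0.0
```

```bash
python3 -m pendant '-0.01 0.02 0.02 0 0 -7 80;-0.022 0.046 0.03 0 0 -14 70;-0.034 0.072 0.03 0 0 -21 60;-0.046 0.1 0.03 0 0 -28 60;-0.058 0.126 0.03 0 0 -35 60;-0.07 0.152 0.03 0 0 -42 60;-0.082 0.178 0.03 0 0 -49 60;-0.094 0.204 0.03 0 0 -56 60;-0.106 0.23 0.03 0 0 -63 60;-0.118 0.256 0.03 0 0 -70 60';python3 -m pendant '-0.005 0.01 0 0 0 -7 60;-0.006 0.012 0 0 0 -14 60;-0.006 0.012 0 0 0 -15.7 60;-0.006 0.012 0 0 0 -15.7 60'
python3 - <<'E'
from h import *
import pickle
print(read_state()['eef_pos'])
c,im=snap('wrist','w3.png'); pickle.dump(c,open('w3.pkl','wb'))
E
```

```text
t: 9.3
eef_pos: [0.4315, 0.1889, 0.4124]
tool_rot: [-3.138, 0.0, 1.787]
force: [0.5, 0.7, -0.0]
finger_gap: 0.0515
grip_force: 0.0
t: 9.63
eef_pos: [0.426, 0.2002, 0.4125]
tool_rot: [-3.138, 0.001, 1.52]
force: [0.5, 1.5, -0.1]
finger_gap: 0.0513
grip_force: 0.0
[0.42601946 0.20023116 0.41246649]
```

View pics/w3.png

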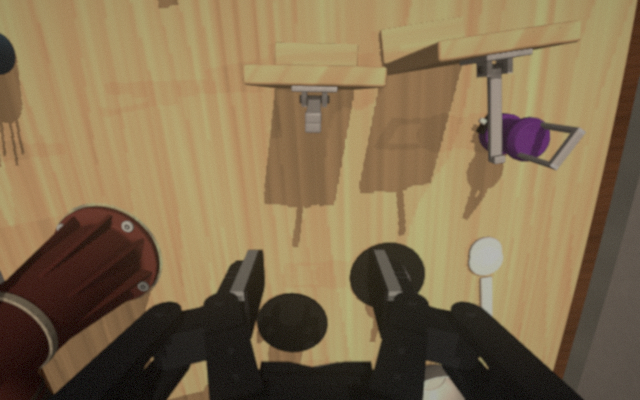

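Hook B stands up at column 313 with its tip at rows 110-131, its hinge bracket is at (315,98), and the panel's front edge runs (244,84)-(385,88).

Run:
```python
from h import *
import pickle
c=pickle.load(open('w3.pkl','rb'))
p=onz(c,(244,84),.25);q=onz(c,(385,87.5),.25);m=(p+q)/2;th=np.arctan2((q-p)[1],(q-p)[0]);print(p,q,np.linalg.norm(p-q),th,m, 'hinge',m[:2]+.012*np.array([np.sin(th),-np.cos(th)]))
for v in(110,121,131):print(v,onz(c,(313,v),.313))
print('bracket',onz(c,(315,99),.22), 'trivet/tcp pix',proj(c,[.426,.2,.4125]))
```

```text
[0.36542868 0.29303352 0.25      ] [0.49304933 0.28336915 0.25      ] 0.12798605361362872 -0.07558307347239394 [0.429239   0.28820134 0.25      ] hinge [0.42833287 0.2762356 ]
110 [0.42747051 0.26999169 0.313     ]
121 [0.42704098 0.2620824  0.313     ]
131 [0.42664305 0.25475796 0.313     ]
bracket [0.42885991 0.27586195 0.22      ] trivet/tcp pix [315.61839574 263.21752175]
```

```bash
python3 -m pendant '0.001 0.03 -0.02 0 0 -1 60;0.002 0.06 -0.04 0 0 -1 60;0.002 0.068 -0.07 0 0 -1 60;0.002 0.068 -0.1 0 0 -1 60;0.002 0.068 -0.125 0 0 -1 60;0.002 0.068 -0.137 0 0 -1 50;0.002 0.068 -0.137 0 0 -1 40'; python3 -m pendant '0 0 0 0 0 0 30;0 0 0 0 0 0 20;0 0 0 0 0 0 5;0 0 0 0 0 0 5;0 0 0 0 0 0 5;0 0 0 0 0 0 5;0 0 0 0 0 0 5' 20
```

```text
t: 10.27
eef_pos: [0.4265, 0.2666, 0.273]
tool_rot: [-3.134, 0.004, 1.502]
force: [-0.4, -0.0, -0.4]
finger_gap: 0.0343
grip_force: 0.0
t: 10.85
eef_pos: [0.4272, 0.2683, 0.2797]
tool_rot: [-3.138, -0.001, 1.502]
force: [-7.2, -0.6, 1.6]
finger_gap: 0.0118
grip_force: 22.7
```

```bash
python3 -m pendant '-0.002 -0.0115 -0.002 0 0 0 5;-0.003 -0.0264 -0.0076 0 0 0 5;-0.004 -0.0398 -0.0158 0 0 0 5;-0.0045 -0.0514 -0.0266 0 0 0 5;-0.005 -0.0605 -0.0394 0 0 0 5;-0.0055 -0.067 -0.0538 0 0 0 5;-0.006 -0.0704 -0.0692 0 0 0 5;-0.006 -0.071 -0.077 0 0 0 5;-0.006 -0.071 -0.0795 0 0 0 5;-0.006 -0.071 -0.0795 0 0 0 5'
```

```text
t: 11.68
eef_pos: [0.4224, 0.1969, 0.2022]
tool_rot: [-3.139, 0.001, 1.502]
force: [-11.0, -3.0, 13.3]
finger_gap: 0.0116
grip_force: 21.5
```

```bash
python3 -m pendant '0 0 0 0 0 0 20;0 0 0 0 0 0 40;0 0 0 0 0 0 50;0 0 0 0 0 0 50;0 0 0.03 0 0 0 60;0 -0.02 0.07 0 0 0 60;0 -0.04 0.11 0 0 0 60;0 -0.06 0.15 0 0 0 60;0 -0.06 0.17 0 0 0 60;0 -0.06 0.17 0 0 0 60';python3 - <<'E'
from h import *
import pickle
print(read_state()['eef_pos'])
c,im=snap('wrist','w4.png'); pickle.dump(c,open('w4.pkl','wb'))
E
```

```text
t: 12.52
eef_pos: [0.4265, 0.1363, 0.3767]
tool_rot: [3.127, -0.003, 1.5]
force: [-0.0, 1.1, 0.3]
finger_gap: 0.0512
grip_force: 0.0
[0.42648174 0.13633083 0.37673051]
```

View pics/w4.png

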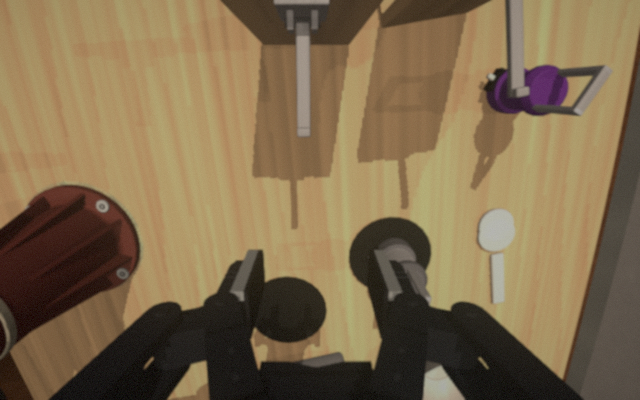

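Hook B is now folded down level, from (301,12) to its tip at (303,132), with the lantern still standing on the trivet.

```bash
python3 - <<'E'
from h import *
import pickle
c=pickle.load(open('w4.pkl','rb'))
r=onz(c,(302,22),.224);t=onz(c,(303.3,132),.227);d=r-t;print('hookB',r,t,np.linalg.norm(d),np.arctan2(d[1],d[0])-1.5708)
E
python3 -m pendant '0.008 -0.014 0 0 0 -7 70;0.02 -0.034 0 0 0 -14 80;0.032 -0.054 0 0 0 -21 100;0.044 -0.074 0 0 0 -28 100;0.056 -0.094 0 0 0 -35 100;0.068 -0.114 0 0 0 -42 100;0.08 -0.134 0 0 0 -49 100;0.092 -0.154 0 0 0 -56 100;0.104 -0.174 0 0 0 -63 100;0.116 -0.194 0 0 0 -70 100';python3 -m pendant '0.008 -0.01 0 0 0 -7 100;0.0085 -0.0105 0 0 0 -14 100;0.0085 -0.0105 0 0 0 -21 100;0.0085 -0.0105 -0.03 0 0 -23.4 100;0.0085 -0.0105 -0.03 0 0 -23.4 100;0.0085 -0.0105 -0.03 0 0 -23.4 100'
```

```text
hookB [0.42757208 0.27567349 0.224     ] [0.42120694 0.18527995 0.227     ] 0.09066700895634583 -0.07030351644506738
t: 13.4
eef_pos: [0.539, -0.0576, 0.3661]
tool_rot: [-3.14, 0.003, 0.274]
force: [0.6, 0.6, 0.1]
finger_gap: 0.0856
grip_force: 0.0
t: 13.9
eef_pos: [0.5457, -0.0668, 0.3346]
tool_rot: [-3.141, 0.008, -0.127]
force: [0.7, -0.3, 0.9]
finger_gap: 0.0853
grip_force: 0.0
```

```bash
python3 -m pendant '0.004 -0.001 -0.04 0 0 0 100;0.004 -0.001 -0.08 0 0 0 100;0.004 -0.001 -0.12 0 0 0 100;0.004 -0.001 -0.155 0 0 0 100;0.004 -0.001 -0.185 0 0 0 100;0.004 -0.001 -0.196 0 0 0 100;0.004 -0.001 -0.196 0 0 0 100;0.004 -0.001 -0.196 0 0 0 100'; python3 -m pendant '0 0 0 0 0 0 85;0 0 0 0 0 0 75;0 0 0 0 0 0 65;0 0 0 0 0 0 55;0 0 0 0 0 0 50;0 0 0 0 0 0 50;0 0 0 0 0 0 50' 40
```

```text
t: 14.57
eef_pos: [0.5522, -0.0685, 0.1434]
tool_rot: [3.142, -0.001, -0.128]
force: [0.5, -0.4, 1.0]
finger_gap: 0.0854
grip_force: 0.0
t: 15.15
eef_pos: [0.5536, -0.0686, 0.1454]
tool_rot: [-3.141, -0.005, -0.128]
force: [0.4, 2.5, 5.9]
finger_gap: 0.0555
grip_force: 43.2
```

```bash
python3 -m pendant '0 0 0.01 0 0 0 50;0 0 0.03 0 0 0 50;-0.012 0.015 0.055 0 0 5 50;-0.027 0.032 0.07 0 0 12 50;-0.042 0.05 0.08 0 0 19 50;-0.057 0.068 0.08 0 0 26 50;-0.072 0.086 0.08 0 0 33 50;-0.087 0.104 0.08 0 0 40 50;-0.102 0.12 0.08 0 0 47 50;-0.115 0.135 0.08 0 0 54 50';python3 -m pendant '-0.01 0.01 0 0 0 7 50;-0.018 0.016 0 0 0 14 50;-0.02 0.02 0 0 0 21 50;-0.02 0.03 0 0 0 28 50;-0.02 0.04 0 0 0 35 50;-0.02 0.045 0 0 0 39.3 50;-0.02 0.045 0 0 0 39.3 50;-0.02 0.045 0 0 0 39.3 50'
python3 - <<'E'
from h import *
import pickle
print(read_state()['eef_pos'])
c,im=snap('wrist','w5.png'); pickle.dump(c,open('w5.pkl','wb'))
d,im2=snap('scene','s5.png')
cv2.imwrite('pics/c5.png',np.hstack([cv2.resize(im[:, 140:480,::-1],(400,470)),cv2.resize(im2[160:340,320:473,::-1],(400,470))]))
E
```

```text
t: 15.98
eef_pos: [0.4342, 0.0672, 0.2217]
tool_rot: [-3.14, 0.002, 0.82]
force: [0.3, 0.7, -2.5]
finger_gap: 0.0548
grip_force: 43.8
t: 16.65
eef_pos: [0.4157, 0.1113, 0.222]
tool_rot: [-3.14, 0.001, 1.499]
force: [0.9, -0.1, -3.6]
finger_gap: 0.0552
grip_force: 44.0
[0.41569306 0.11131494 0.22197951]
```

View pics/c5.png

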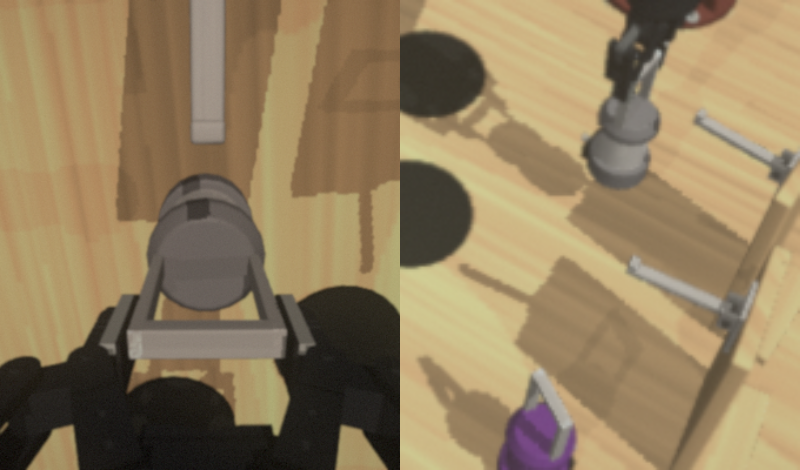

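The handle opening is in line with hook B (bar centre at crop x 208, hook at 207). In the scene view the toggle shows at (585,140), on the room side, so the lantern can go on.

```bash
python3 -m pendant '0.001 0.01 0.004 0 0 0 50;0.003 0.03 0.006 0 0 0 50;0.005 0.055 0.006 0 0 0 50;0.007 0.08 0.006 0 0 0 50;0.008 0.1 0.006 0 0 0 50;0.009 0.112 0.006 0 0 0 50;0.009 0.115 0.006 0 0 0 50;0.009 0.115 0.006 0 0 0 50'; python3 -m pendant '0 0 -0.007 0 0 0 50;0 0 -0.014 0 0 0 50;0 0 -0.02 0 0 0 50;0 0 -0.022 0 0 0 50;0 0 -0.022 0 0 0 50'
```

```text
t: 17.42
eef_pos: [0.4254, 0.227, 0.2284]
tool_rot: [-3.141, 0.001, 1.501]
force: [1.1, 0.1, -3.7]
finger_gap: 0.0549
grip_force: 44.0
t: 17.83
eef_pos: [0.4245, 0.2255, 0.2048]
tool_rot: [-3.139, 0.001, 1.499]
force: [-0.1, -0.5, -3.5]
finger_gap: 0.0556
grip_force: 43.9
```

```bash
python3 -m pendant '0 0 -0.001 0 0 0 50;0 0 -0.002 0 0 0 50;0 0 -0.003 0 0 0 50;0 0 -0.003 0 0 0 50'; python3 -m pendant '0 0 -0.001 0 0 0 50;0 0 -0.002 0 0 0 50;0 0 -0.002 0 0 0 50'
```

```text
t: 18.17
eef_pos: [0.4255, 0.2265, 0.2034]
tool_rot: [3.141, -0.0, 1.5]
force: [-1.0, 0.2, -3.2]
finger_gap: 0.0552
grip_force: 43.9
t: 18.42
eef_pos: [0.4257, 0.2266, 0.2022]
tool_rot: [3.141, -0.0, 1.5]
force: [-1.6, -1.1, 1.1]
finger_gap: 0.0554
grip_force: 44.4
```

```bash
python3 -m pendant '0 0 0 0 0 0 58;0 0 0 0 0 0 64;0 0 0 0 0 0 70;0 0 0 0 0 0 80;0 0 0 0 0 0 90;0 0 0 0 0 0 100;0 0 0 0 0 0 100'; python3 -m pendant '0 0 0.01 0 0 0 100;0 0 0.03 0 0 0 100;0 0 0.06 0 0 0 100;0 0 0.1 0 0 0 100;0 -0.02 0.14 0 0 0 100;0.01 -0.05 0.17 0 0 0 100;0.03 -0.06 0.19 0 0 3 100;0.05 -0.06 0.2 0 0 6 80;0.05 -0.06 0.2 0 0 6 60;0.05 -0.06 0.2 0 0 6 60'
python3 - <<'E'
from h import *
import pickle
print(read_state()['eef_pos'])
c,im=snap('wrist','w6.png'); pickle.dump(c,open('w6.pkl','wb'))
d,im2=snap('scene','s6.png')
cv2.imwrite('pics/c6.png',np.hstack([cv2.resize(im[:260, 200:540,::-1],(400,306)),cv2.resize(im2[180:334,320:521,::-1],(400,306))]))
E
```

```text
t: 19.0
eef_pos: [0.4256, 0.2265, 0.2014]
tool_rot: [3.141, -0.0, 1.5]
force: [0.1, -0.3, 0.4]
finger_gap: 0.0852
grip_force: 0.0
t: 19.83
eef_pos: [0.4761, 0.1662, 0.4026]
tool_rot: [3.14, -0.0, 1.603]
force: [-0.5, -0.3, -0.2]
finger_gap: 0.0517
grip_force: 0.0
[0.47610999 0.16622539 0.40261719]
```

View pics/c6.png

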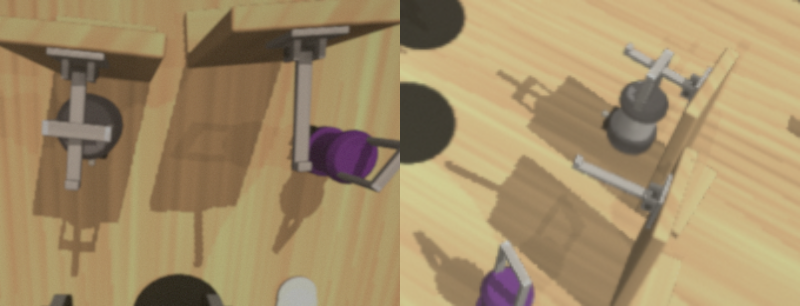

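The lantern hangs on hook B with its switch facing into the room (crop (92,160)), and hook A is empty and level. Next I fold hook A up.

```bash
python3 -m pendant '0.03 0.012 0 0 0 4.9 60;0.065 0.027 0 0 0 4.9 60;0.1 0.042 0 0 0 4.9 60;0.128 0.054 -0.02 0 0 4.9 60;0.1386 0.0583 -0.05 0 0 4.9 60;0.1386 0.0583 -0.085 0 0 4.9 60;0.1386 0.0583 -0.12 0 0 4.9 60;0.1386 0.0583 -0.155 0 0 4.9 60;0.1386 0.0583 -0.185 0 0 4.9 60;0.1386 0.0583 -0.2 0 0 4.9 60'; python3 -m pendant '0 0 0 0 0 0 50;0 0 0 0 0 0 40;0 0 0 0 0 0 30;0 0 0 0 0 0 20;0 0 0 0 0 0 5;0 0 0 0 0 0 5;0 0 0 0 0 0 5;0 0 0 0 0 0 5' 20
```

```text
t: 20.77
eef_pos: [0.609, 0.2245, 0.1942]
tool_rot: [-3.13, 0.001, 1.691]
force: [-0.2, 0.0, 0.2]
finger_gap: 0.0511
grip_force: 0.0
t: 21.43
eef_pos: [0.6142, 0.2252, 0.2041]
tool_rot: [3.14, -0.001, 1.69]
force: [-4.0, -0.9, 6.9]
finger_gap: 0.0113
grip_force: 23.1
```

```bash
python3 -m pendant '0 0.0005 0.008 0 0 0 5;-0.0003 0.0027 0.019 0 0 0 5;-0.001 0.0081 0.0325 0 0 0 5;-0.002 0.0162 0.045 0 0 0 5;-0.003 0.0265 0.056 0 0 0 5;-0.0045 0.0387 0.0645 0 0 0 5;-0.006 0.0524 0.0705 0 0 0 5;-0.008 0.067 0.0735 0 0 0 5;-0.009 0.0745 0.074 0 0 0 5;-0.009 0.0775 0.074 0 0 0 5'; python3 -m pendant '0 0.001 0 0 0 0 5;0 0.002 0 0 0 0 5;0 0.002 0 0 0 0 5'
```

```text
t: 22.27
eef_pos: [0.6052, 0.3039, 0.2768]
tool_rot: [3.14, 0.001, 1.692]
force: [0.8, -5.0, 2.8]
finger_gap: 0.0112
grip_force: 27.3
t: 22.52
eef_pos: [0.6052, 0.3042, 0.2768]
tool_rot: [3.141, -0.0, 1.69]
force: [0.1, -4.5, 4.0]
finger_gap: 0.0115
grip_force: 27.5
```

```bash
python3 -m pendant '0 0.002 0 0 0 0 5;0 0.004 0 0 0 0 5;0 0.004 0 0 0 0 5;0 0.004 0 0 0 0 5'; python3 -m pendant '0 0 0 0 0 0 20;0 0 0 0 0 0 35;0 0 0 0 0 0 40;0 0 0 0 0 0 40;0 0 0.03 0 0 0 40;0 0 0.07 0 0 0 40;0 -0.02 0.1 0 0 0 40;0 -0.06 0.12 0 0 0 40;0 -0.1 0.12 0 0 0 40;0 -0.12 0.12 0 0 0 40'
python3 - <<'E'
from h import *
import pickle
print(read_state()['eef_pos'])
c,im=snap('wrist','w7.png'); pickle.dump(c,open('w7.pkl','wb'))
d,im2=snap('scene','s7.png')
cv2.imwrite('pics/c7.png',np.hstack([cv2.resize(im[:260, 100:440,::-1],(400,306)),cv2.resize(im2[180:334,320:521,::-1],(400,306))]))
E
```

```text
t: 22.85
eef_pos: [0.6048, 0.3081, 0.2762]
tool_rot: [-3.141, -0.0, 1.69]
force: [-2.8, -5.5, 5.5]
finger_gap: 0.0112
grip_force: 27.1
t: 23.68
eef_pos: [0.6061, 0.1856, 0.3986]
tool_rot: [3.136, 0.001, 1.689]
force: [0.3, 1.0, -0.5]
finger_gap: 0.0342
grip_force: 0.0
[0.60611208 0.18563726 0.39860165]
```

View pics/c7.png

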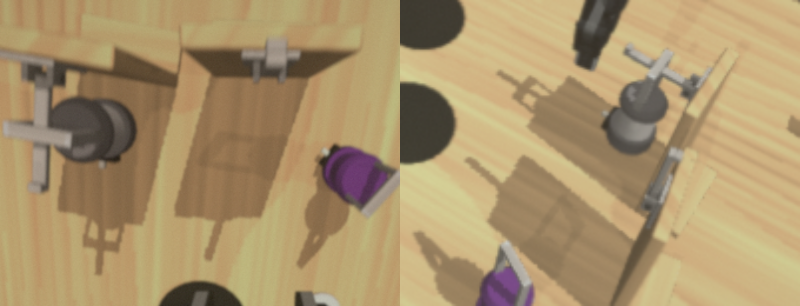

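Hook A now stands upright against panel A, with its tip at crop (276,47). I'll check the lean numerically.

Run:
```python
from h import *
import pickle
c=pickle.load(open('w7.pkl','rb'))
im=np.load('pics/w7.png.npy')
for v in (38,46,56,66):print(v,onz(c,(100+276*.85,v*.85),.315).round(4))
p=onz(c,(100+183*.85,47*.85),.25);q=onz(c,(100+358*.85,47*.85),.25);print('panel edge',p,q,np.linalg.norm(p-q))
print('expected upright tip', proj(c,[.606,.299,.315]),'root',proj(c,[.606,.299,.22]), 'tip if .1 rad',proj(c,[.607,.2895,.3145]))
cv2.imwrite('pics/c8.png',cv2.resize(im[15:85,280:390,::-1],(770,490),interpolation=cv2.INTER_CUBIC))
```

```text
38 [0.605  0.3056 0.315 ]
46 [0.6056 0.3016 0.315 ]
56 [0.6062 0.2965 0.315 ]
66 [0.6069 0.2914 0.315 ]
panel edge [0.54306379 0.30314938 0.25      ] [0.66640834 0.31802152 0.25      ] 0.12423790845433187
expected upright tip [334.75833297  43.4501165 ] root [328.249446    58.19067506] tip if .1 rad [334.28987405  59.2507466 ]
```

View pics/c8.png

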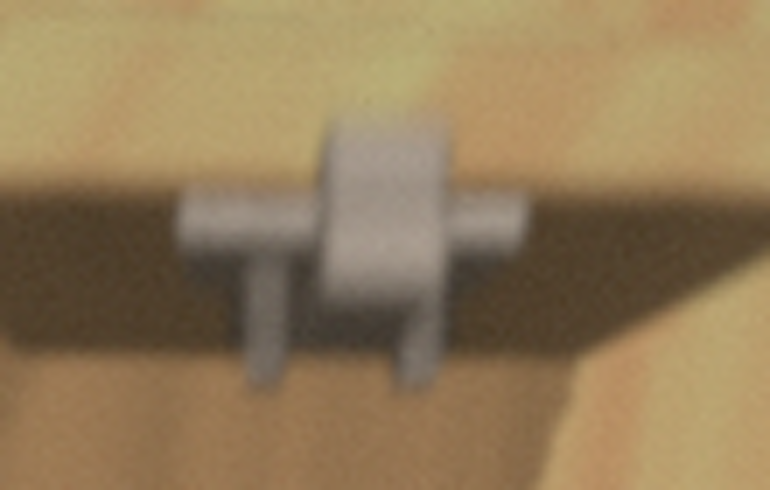

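The tip's end face spans rows 32 to 58, which puts the lean within about 0.05 rad. A firm push with shut fingers will seat it.

```bash
python3 -m pendant '0 0.02 -0.03 0 0 0 20;0 0.04 -0.06 0 0 0 5;0 0.06 -0.09 0 0 0 0;0 0.07 -0.105 0 0 0 0;0 0.075 -0.11 0 0 0 0;0 0.075 -0.11 0 0 0 0;0 0.075 -0.11 0 0 0 0'; python3 -m pendant '-0.001 0.004 0 0 0 0 0;-0.001 0.008 0 0 0 0 0;-0.001 0.012 0 0 0 0 0;-0.002 0.016 0 0 0 0 0;-0.002 0.018 0 0 0 0 0;-0.002 0.018 0 0 0 0 0'
```

```text
t: 24.37
eef_pos: [0.6057, 0.2636, 0.2866]
tool_rot: [3.14, 0.0, 1.691]
force: [-0.0, 0.3, 0.9]
finger_gap: 0.0
grip_force: 0.0
t: 24.87
eef_pos: [0.6031, 0.2817, 0.2858]
tool_rot: [3.141, -0.0, 1.691]
force: [0.0, 0.2, -0.5]
finger_gap: -0.0
grip_force: 0.0
```

```bash
python3 -m pendant '0 0.002 0 0 0 0 0;0 0.004 0 0 0 0 0;0 0.004 0 0 0 0 0'; python3 -m pendant '0 0.002 0 0 0 0 0;0 0.004 0 0 0 0 0;0 0.004 0 0 0 0 0'
```

```text
t: 25.12
eef_pos: [0.6031, 0.2822, 0.2857]
tool_rot: [-3.14, 0.007, 1.689]
force: [-1.0, -8.7, 2.7]
finger_gap: 0.0003
grip_force: 3.8
t: 25.37
eef_pos: [0.6031, 0.2823, 0.2858]
tool_rot: [-3.138, 0.014, 1.688]
force: [-2.5, -15.5, 4.9]
finger_gap: 0.0001
grip_force: 7.8
```

The hook is against its stop: the force rose to 15 N with no further movement. I'll back off and hand in.

```bash
python3 -m pendant '0 -0.008 0 0 0 0 0;0 -0.02 0 0 0 0 0;0 -0.05 0.02 0 0 0 0;0 -0.08 0.06 0 0 0 0;0 -0.11 0.1 0 0 0 0;0 -0.12 0.12 0 0 0 0;0 -0.12 0.12 0 0 0 0;0 -0.12 0.12 0 0 0 0;0 -0.12 0.12 0 0 0 0'; python3 -c "
from cell import *
print(read_state()['dq'].round(3)); print(hand_in())"
```

```text
t: 26.12
eef_pos: [0.6029, 0.1693, 0.405]
tool_rot: [-3.142, -0.001, 1.69]
force: [0.1, -1.0, -0.7]
finger_gap: -0.0001
grip_force: 0.0
[ 0.019  0.027  0.035 -0.005  0.003  0.002]
the job is handed in; nothing more can be done
None
```

I handed the job in at about 26 s: the lantern was stood on the trivet and let go, and it now hangs on hook B with its switch facing the room, with hook A folded up against its stop; I viewed 12 pictures, two over the limit of 10.

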